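# Stop, lock and load the painting turntable

## Task

The turntable cannot be switched off: press its red lever down until it clicks and stays, then brake the turning disc by a light touch so that its hole stops under the lock pin long enough for the slow pin to drop in, fully home. Then take the green figure's block from the drying rack and stand it, without dropping it, centred between the orange cheeks on the disc (it has to be put down on the way and taken again by its other faces; the green mat is free for that). The paint is wet, so handle only the block, and leave the red figure, the pots and all else where they are.

Things in the scene. Friction and masses are not known exactly. Their poses are not given: they have to be found in the camera images.
- station: steel base 240 mm (x) by 290 mm (y) of the turntable, fixed; origin on the table under the disc's axis. Its blue head stands over the rim on the +y side: y 58 to 170 mm, x +-27 mm, up to 126 mm above the table; brake the disc on its free -y half. The lever runs beside the disc at y = 130 mm. Axes do not turn with the disc.
- seat (a point): middle of the disc's top face, on its axis, where the block must stand; axes turn with the disc. Round grey disc with rubber edge, 210 mm across, 16 mm thick, top 70 mm above the table. Two orange cheeks stand on it, 40 mm wide (x), 5 mm thick, 60 mm tall, inner faces at y = +34 and -34 mm; open along x.
- wheel (a joint): angle of the disc, rad, growing without bound anticlockwise seen from above; the hole is under the pin at every whole multiple of 2 pi. A weak motor turns it at up to 2.5 rad/s (about 1.3 with the pin riding on it); 1 to 2 N on its flat top, 85 mm from the axis, stops it almost at once. Let go, it starts slowly, gaining about 1 rad/s each second. It gives 1 mm per 3 N of push.
- hole (a point): centre of the disc's only hole, at the height of the disc's top, 82 mm from the axis along the seat's +y; a through hole 29 mm wide along the rim, with a red mark beside it.
- pin (a joint): how far the lock pin has sunk, m: 0 held up by the raised lever, 0.006 riding on the disc, 0.024 fully home in the hole and the slot below. Freed, it sinks by its weight, damped, at only 8 mm/s, so a hole that turns past does not catch it. Stop the hole under it, up to 8 mm short or 4 mm past, hold still for 0.6 s, let go: the round nose then centres the disc and sinks home in 2 s.
- nose (a point): lowest point of the lock pin's round nose (26 mm across), straight above the fixed slot, 82 mm from the disc's axis along the station's +y. A red stem above the blue head sinks with the pin.
- lever (a joint): angle of the red lock lever, rad: 0 raised (sprung back up); past about 0.31 a catch clicks over and holds it near 0.31; its stop is at 0.34. About 6 N at the grip presses it past the catch.
- grip (a point): middle of the top face of the lever's red grip, a plate 44 mm along the lever (station's x) and 34 mm wide. The hinge lies 170 mm from here towards the station's +x; pressed, the grip falls about 57 mm to the stop, nearly straight down, to about 64 mm above the table.
- rack: black and grey drying rack; origin under its middle. Floor 110 mm (x) by 112 mm (y), 6 mm thick; grey walls 60 mm long (x), 4 mm thick, 60 mm tall above the floor at y = -50, 0, 50 mm: two bays 46 mm wide, open at both x ends. A block stands in each, length along x, so only its short faces (62 mm apart) can be gripped. Which figure is in which bay varies.
- green_mid (a point): centre of the light wooden block of the green figure: 62 mm long (x), 40 mm wide (y), 45 mm high (z), so its underside is 22.5 mm below and its top 22.5 mm above this point. The figure on its top is 29 mm tall and 26 mm across. About 0.15 kg.
- green_fig: the green-cloaked figure on the light block, paint wet: not to be touched. Origin at its foot, on the middle of the block's top.
- mat: green square of cutting mat, 150 by 150 mm, 3 mm thick, fixed, kept free for putting the block down; origin under its middle, on the table.
- red: dark wooden block of the red figure in the other bay of the rack, same sizes as the green one's; origin under the middle of the block. To be left where it is.
- red_fig: the red-cloaked figure on the dark block, paint wet: not to be touched. Origin at its foot.
- pot0: blue paint pot, 34 mm across, 45 mm tall, a bystander; origin under its middle.
- pot1: yellow paint pot, 34 mm across, 45 mm tall, a bystander; origin under its middle.
- pot2: red paint pot, 34 mm across, 45 mm tall, a bystander; origin under its middle.
- spraycan: spray can, 54 mm across, 160 mm tall, a bystander; origin under its middle.
- tumbler: glass with brushes, 76 mm across, about 200 mm tall, a bystander; origin under its middle.
- drink: white drinking bottle, 70 mm across, 190 mm tall, a bystander; origin under its middle.
- dicebox: pale clear dice box, 60 mm cube, a bystander; origin under its middle.
Mind the look-alikes: they are no part of the job. Leave any blue look-alike of the part that bears green_mid alone.

How it is judged:
By the outcome, as a careful person would: the job done as asked, in the order asked, and still so for the second after the job is handed in, with the robot touching nothing.
It also fails if it takes over 72 s, if anything falls off the work surface, if the arm or the gripper's body presses on something with over 40 N, if the wrist force passes 120 N, or if a joint passes its speed limit or range.

## Robot

A 6-joint arm with a two-finger parallel gripper is mounted at the origin on the work surface. World frame = base frame: x ahead of the robot, y to its left, z up, the work surface at z = 0. Lengths are in m, angles in rad, forces in N, time in s.
With the tool pointing down it reaches from about 0.35 to 0.85 m from the base axis. Payload 8.1 kg.
Tool frame: the origin (TCP) lies at the very end of the fingers, on their centre line; the grasp point (between the pads) lies 19 mm behind it; y points along the fingers, x is the direction in which the jaws open and shut, and the axes are right-handed (so a half turn about y gives the same grasp; the last joint's range is limited). The gripper opens to 85 mm and grips with 20 to 120 N. Pads are 22 mm wide; open, the fingers measure 114 mm over their backs; the gripper's body (76 mm by 85 mm) begins 54 mm behind the grasp point. The pads swing forward as they close: fully open they stand 13 mm farther back than shut.
Start: joints at [1.21, 0.13, 1.488, -0, 1.523, -0.085], TCP at [0.163, 0.577, 0.231] pointing down, gripper open.
Joint ranges: [-2.96, 2.96], [-0.89, 2.26], [0.02, 2.5], [-1.34, 4.48], [0, 2.73], [-2.66, 2.66]. Speed limits (rad/s): [2.39, 2.39, 2.79, 3.14, 3.14, 3.14].

## Interface

Orientations are given as a unit quaternion [x, y, z, w].
In Python, from rig import get_obs, snapshot, arm gives the robot as it stands.
- The arm moves only by the tool drive_tool, never from a script. Its argument "targets" is text: rows parted by semicolons, each of 5 numbers parted by spaces: the shift along the tool's x, y, z in mm, then the turn about the tool's y in rad, then the closure, from -1 (fully open) to 1 (shut), so that 0 is half open. A call has exactly 8 rows; each row shifts and turns the commanded pose from where the row before left it, along the tool's axes as they then stand; what a row does not reach is not made up. A row lasts 1/12 s, in which the tool goes at most 41.7 mm and 7.16 degrees, less where a joint would pass 70% of its speed; a pose out of reach is approached as far as the arm can. A call with a gripper value outside its range is refused whole. The fingers move at their own pace and stop on an object; "newtons" is the grip in N (left out, the last holds). Time passes only in rows, so rows that do not move let the fingers close, or fill a call up. It gives the time, the measured TCP pose, the force and the opening at its end, in the units of the state.
- get_obs(): the state, without advancing time (a new reading comes with each control period).
- snapshot(name): name is "side" or "top" or "wrist"; returns a dict with "img" (480x640x3 uint8, blue, green, red), "K" (3x3 intrinsics, pixels), "rvec" (rotation vector, rad) and "tvec" (3), from world to camera coordinates, as OpenCV has them; the wrist camera has in their place "tool_from_camera" (4x4, takes a point from camera to tool coordinates, whose origin is the TCP and whose axes are the tool frame's). Camera axes: x right, y down, z forward; pixel columns grow to the right and rows downward; lengths in m; the calibration is good to about 2 mm. A picture is of the moment at which its call begins: read the wrist's pose just before it. There is no depth.
- arm.close_job(): hands the job in, once; it reports no verdict.
The state is a dict: "time_s": time; "q": joint angles; "joint_vel": joint speeds; "joint_torque": joint torques, N m; "eef_pos": TCP position; "tool_rot": TCP orientation; "contact_force": force on the tool from outside, world axes, zero at the start; "wrist_torque": the same for the moment, N m; "grip_width": finger opening in m.
Only numpy, scipy, OpenCV 4.12 (cv2) and the standard library are available. Lean on these libraries where they do the work, as an engineer would, in place of code of your own. Each camera call takes 0.05 s, during which the arm holds its last target. There are 200 camera calls.

## Working session

There is one attempt and no reset: what is moved stays moved. The work goes in short steps, Python scripts to look and compute and a tool call to move; the robot and the scene stay as the last step left them, time stands still between calls to the robot, and variables do not carry over. Pictures are saved under pics/ and viewed, on a budget of 10 in all, crops included, one or two more only if the job needs it, and the job is handed in when it is done.

Besides the shell and the picture viewer there is one more tool, called after "Request:" as a command line: name --argument value ..., lists and objects as JSON in quotes. drive_tool: Moves the arm, as the interface text tells. Its arguments: {"type":"object","properties":{"targets":{"type":"string"},"newtons":{"type":"number"}},"required":["targets"]}

```bash
ls; mkdir -p pics; python3 - <<'E'
from rig import get_obs,snapshot
import cv2,pickle,numpy as np
o=get_obs();print(o)
d={}
for n in("top","side"):
    s=snapshot(n);d[n]=s;cv2.imwrite(f"pics/{n}0.png",s["img"]);print(n,s["K"],s["rvec"],s["tvec"])
pickle.dump(d,open("s0.pkl","wb"))
E
```

```text
pics
{'time_s': 0.0, 'q': array([ 1.20959216e+00,  1.31187827e-01,  1.48926273e+00,  2.08135621e-05,
        1.52298585e+00, -8.53862603e-02]), 'joint_vel': array([-0.00020626, -0.00074594,  0.00077468, -0.00182828,  0.00091539,
        0.0015397 ]), 'joint_torque': array([ 2.19415895e-03, -5.69411480e+01, -5.00542903e+01, -1.52312591e-04,
        1.52702577e-02, -4.06930553e-06]), 'eef_pos': array([0.16317272, 0.57682664, 0.23023758]), 'tool_rot': array([ 0.5643301 ,  0.42596075, -0.42707172, -0.5636477 ]), 'contact_force': array([ 0.71354741,  0.16927913, -0.41609419]), 'wrist_torque': array([-0.0004519 , -0.01775285,  0.0770291 ]), 'grip_width': 0.08531837145483172}
top [[555.21661507   0.         324.14999409]
 [  0.         555.21661507 243.82229145]
 [  0.           0.           1.        ]] [ 2.15574215 -2.14242133  0.14888177] [0.04154986 0.5526534  1.26242645]
side [[470.54167723   0.         323.14760135]
 [  0.         470.54167723 225.39508773]
 [  0.           0.           1.        ]] [ 2.25614394 -0.02749341  0.02977833] [-0.54574635  0.13718768  1.05470656]
```

View pics/top0.png

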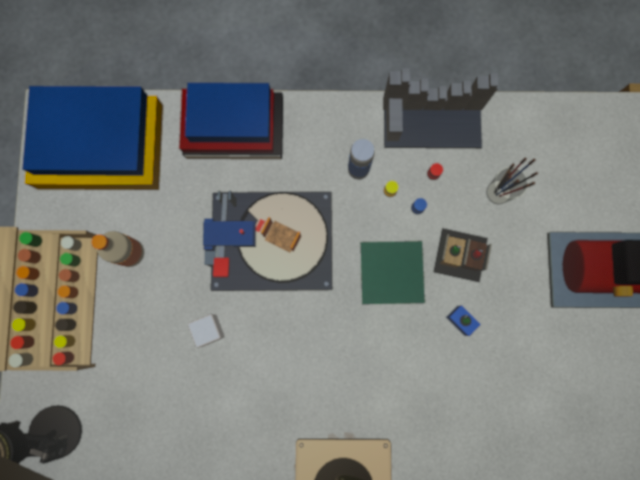

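View pics/side0.png

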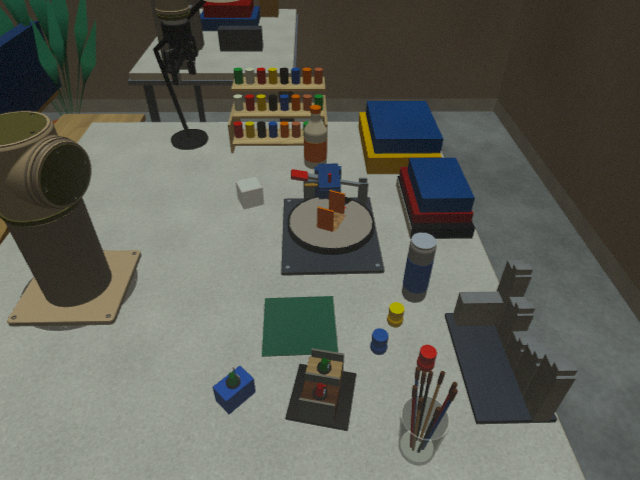

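Top view: disc centre about (285,237), head at its left, red grip at (221,267), mat (393,272), rack (463,255) with green on the left bay, blue decoy (463,320). Side view agrees; the disc turns. The arm itself is barely seen.

```bash
cat > h.py <<'E'
import cv2,numpy as np,pickle
from scipy.spatial.transform import Rotation as R
def ray(s,p,z):
    M=R.from_rotvec(np.ravel(s["rvec"])).as_matrix();t=np.ravel(s["tvec"])
    c=-M.T@t; d=M.T@np.linalg.inv(s["K"])@np.array([p[0],p[1],1.])
    return c+d*(z-c[2])/d[2]
def rayw(s,o,p,z):
    T=s["tool_from_camera"];Rt=R.from_quat(o["tool_rot"]).as_matrix()
    c=Rt@T[:3,3]+o["eef_pos"]; d=Rt@T[:3,:3]@np.linalg.inv(s["K"])@np.array([p[0],p[1],1.])
    return c+d*(z-c[2])/d[2]
def proj(s,X):
    return cv2.projectPoints(np.float64(X).reshape(-1,3),np.float64(s["rvec"]),np.float64(s["tvec"]),s["K"],None)[0].reshape(-1,2)
def blobs(img,lo,hi,roi=None,amin=20):
    m=cv2.inRange(cv2.cvtColor(img,cv2.COLOR_BGR2HSV),lo,hi)
    if roi: z=np.zeros_like(m);x0,y0,x1,y1=roi;z[y0:y1,x0:x1]=m[y0:y1,x0:x1];m=z
    return sorted([c for c in cv2.findContours(m,0,cv2.CHAIN_APPROX_NONE)[0] if cv2.contourArea(c)>=amin],key=cv2.contourArea)[::-1]
E
python3 - <<'E'
from h import *
d=pickle.load(open("s0.pkl","rb"));s=d["top"];im=s["img"]
hsv=cv2.cvtColor(im,cv2.COLOR_BGR2HSV)
for n,p in dict(disc=(300,215),mat=(393,272),gblk=(447,245),grip=(221,267),floor=(445,270),plate=(320,280),head=(230,235),dark=(485,243)).items(): print(n,hsv[p[1],p[0]])
print("tcp px",proj(s,[0.163,0.577,0.23]),proj(s,[0,0,0]))
# mat
c=blobs(im,(60,80,20),(95,255,120),(345,225,440,320))[0];r=cv2.minAreaRect(c);print("mat",r,ray(s,r[0],.003),[ray(s,p,.003)[:2].round(4) for p in cv2.boxPoints(r)])
# grip
for c in blobs(im,(0,150,90),(6,255,255),(195,245,240,285)):
    r=cv2.minAreaRect(c);print("grip",r,ray(s,r[0],.121),[ray(s,p,.121)[:2].round(4) for p in cv2.boxPoints(r)])
# disc
c=blobs(im,(0,0,120),(40,90,255),(236,190,331,285))[0]
e=cv2.minEnclosingCircle(c);print("disc",e,ray(s,e[0],.07))
h=cv2.convexHull(c);P=np.array([ray(s,p[0],.07)[:2] for p in h]);
A=np.c_[2*P,np.ones(len(P))];x=np.linalg.lstsq(A,(P**2).sum(1),rcond=None)[0];print("discfit",x[:2],np.sqrt(x[2]+x[:2]@x[:2]))
c=blobs(im,(0,0,0),(180,255,75),(432,225,495,285))[0];r=cv2.minAreaRect(c);print("rack",r,ray(s,r[0],.006),[ray(s,p,.006)[:2].round(4) for p in cv2.boxPoints(r)])
for k,c in zip(("screws",)*1,[0]):
  for p in ((214,196),(328,196),(330,286),(214,287)): print(ray(s,p,.01)[:2])
cv2.imwrite("pics/c1.png",np.hstack([cv2.resize(im[220:290,425:505],None,fx=5,fy=5),cv2.resize(im[185:295,200:340][:70*1],None,fx=2.85,fy=5)[:350]]) if 0 else np.vstack([cv2.resize(im[222:290,425:525],(640,435)),cv2.resize(im[180:300,190:350],(640,480))])[:, :])
E
```

```text
disc [ 20  32 173]
mat [ 77 100  87]
gblk [ 19  83 126]
grip [  1 188 175]
floor [20 13 57]
plate [109  27  76]
head [110 144 113]
dark [13 40 76]
tcp px [[ 43.62565405 430.5860813 ]] [[342.42366984 486.87989748]]
mat ((392.0, 272.5), (59.0, 60.0), 90.0) [ 0.489137   -0.11758994  0.003     ] [array([ 0.5599, -0.0461]), array([ 0.5608, -0.1906]), array([ 0.4194, -0.188 ]), array([ 0.4185, -0.0457])]
grip ((220.5, 267.0), (18.0, 15.0), 90.0) [0.48841915 0.27055195 0.121     ] [array([0.5081, 0.2876]), array([0.5083, 0.2548]), array([0.4689, 0.2536]), array([0.4687, 0.2862])]
disc ((282.23583984375, 236.91131591796875), 43.714473724365234) [0.56335919 0.14100946 0.07      ]
discfit [0.56520051 0.14161458] 0.09975080260062844
rack ((461.9375915527344, 255.14260864257812), (49.272396087646484, 43.166770935058594), 12.33908748626709) [ 0.53158995 -0.28517332  0.006     ] [array([ 0.4932, -0.2157]), array([ 0.5953, -0.2401]), array([ 0.5703, -0.3552]), array([ 0.4687, -0.3297])]
[0.6717681  0.31274284]
[0.67347202 0.03640004]
[0.45553618 0.03051612]
[0.45146538 0.30531851]
```

```bash
python3 - <<'E'
from h import *
from rig import get_obs
o=get_obs();M=R.from_quat(o["tool_rot"]).as_matrix();print(M.round(3))
print("tool x yaw deg",np.degrees(np.arctan2(M[1,0],M[0,0])))
d=pickle.load(open("s0.pkl","rb"))
for n in d:
  s=d[n];m=R.from_rotvec(np.ravel(s["rvec"])).as_matrix();print(n,-m.T@np.ravel(s["tvec"]))
s=d["top"];im=s["img"]
for c in blobs(im,(12,60,95),(28,150,200),(435,228,475,275)):
    r=cv2.minAreaRect(c);print("green blk",r,ray(s,r[0],.051),[ray(s,p,.051)[:2].round(4) for p in cv2.boxPoints(r)])
for c in blobs(im,(60,0,0),(95,255,70),(435,228,475,275),4): print(cv2.minAreaRect(c))
# delta to grip in tool axes
print("to grip",M.T@(np.array([.486,.2706,.15])-o["eef_pos"])*1000)
E
```

```text
[[ 0.272 -0.001 -0.962]
 [ 0.962 -0.002  0.272]
 [-0.002 -1.     0.   ]]
tool x yaw deg 74.19767888080642
top [0.37219092 0.04359241 1.32681813]
side [ 0.51411263 -0.74549623  0.7803775 ]
green blk ((454.1485595703125, 250.79444885253906), (18.437936782836914, 27.03887367248535), 11.888657569885254) [ 0.53618932 -0.25621927  0.051     ] [array([ 0.5096, -0.2283]), array([ 0.5716, -0.2427]), array([ 0.5629, -0.2843]), array([ 0.5011, -0.2697])]
to grip [-206.63500802   80.62171823 -394.03044824]
```

View pics/c1.png

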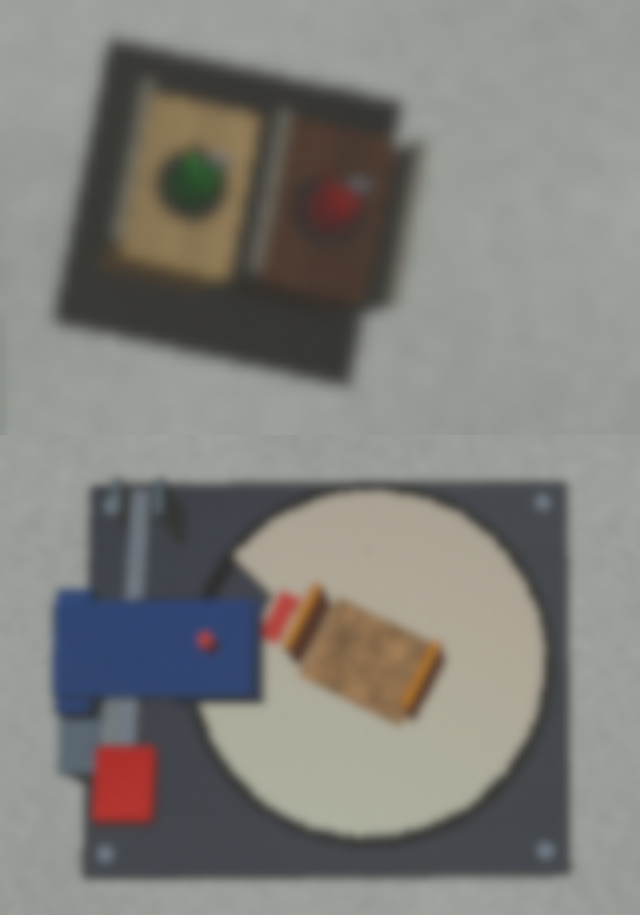

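Crop: light block with the green figure at left, dark/red at right; red mark is radially inside the hole, both towards the head; pin stem on the head.

```bash
cat >> h.py <<'E'
def plan(o,tgt,yaw,n):
    "rows (tool mm, rad) from pose o to world tgt (m), tool-x yaw (deg), down-pointing"
    M=R.from_quat(o["tool_rot"]).as_matrix();y0=np.arctan2(M[1,0],M[0,0])
    dy=(np.radians(yaw)-y0+np.pi)%(2*np.pi)-np.pi; d=(np.array(tgt)-o["eef_pos"])*1000/n
    out=[]
    for i in range(n):
        a=y0+dy*i/n; out.append("%.0f %.0f %.0f %.3f"%(d[0]*np.cos(a)+d[1]*np.sin(a),-d[2],-d[0]*np.sin(a)+d[1]*np.cos(a),-dy/n))
    return out
E
python3 - <<'E'
from h import *
from rig import get_obs
print("\n".join(plan(get_obs(),[.484,.2705,.16],1.7,16)))
E
```

```text
-13 4 -25 0.079
-11 4 -25 0.079
-9 4 -26 0.079
-7 4 -27 0.079
-5 4 -27 0.079
-3 4 -28 0.079
-0 4 -28 0.079
2 4 -28 0.079
4 4 -27 0.079
6 4 -27 0.079
8 4 -26 0.079
10 4 -26 0.079
12 4 -25 0.079
14 4 -24 0.079
16 4 -23 0.079
18 4 -21 0.079
```

Request:
drive_tool --targets "-13 4 -25 0.079 1; -11 4 -25 0.079 1; -9 4 -26 0.079 1; -7 4 -27 0.079 1; -5 4 -27 0.079 1; -3 4 -28 0.079 1; 0 4 -28 0.079 1; 2 4 -28 0.079 1" --newtons 40

```text
time_s: 0.77
eef_pos: [0.3246, 0.422, 0.1987]
tool_rot: [0.669, 0.229, -0.229, -0.669]
contact_force: [0.7, 0.3, 0.4]
grip_width: 0.0
```

Request:
drive_tool --targets "4 4 -27 0.079 1; 6 4 -27 0.079 1; 8 4 -26 0.079 1; 10 4 -26 0.079 1; 12 4 -25 0.079 1; 14 4 -24 0.079 1; 16 4 -23 0.079 1; 18 4 -21 0.079 1"

```text
time_s: 1.43
eef_pos: [0.4835, 0.2681, 0.1667]
tool_rot: [0.707, 0.009, -0.01, -0.707]
contact_force: [-0.1, 1.0, 0.4]
grip_width: -0.0
```

```bash
python3 - <<'E'
from h import *
from rig import *
o=get_obs();s=snapshot("wrist");cv2.imwrite("pics/w1.png",s["img"]);print(o["eef_pos"],o["contact_force"],plan(o,[.484,.2705,.16],1.7,1),s["tool_from_camera"],s["K"])
pickle.dump((o,s),open("w1.pkl","wb"))
im=s["img"]
for c in blobs(im,(0,150,70),(6,255,255),None,100):
    r=cv2.minAreaRect(c);print(r,rayw(s,o,r[0],.121))
E
```

```text
[0.483478   0.2681185  0.16665239] [-0.06342224  0.96937987  0.37307041] ['1 7 2 -0.003'] [[ 9.99999890e-01 -3.62482394e-04  2.96043506e-04  1.15233973e-03]
 [-3.87573682e-04 -2.86825021e-01  9.57982911e-01 -1.42861575e-01]
 [-2.62339254e-04 -9.57982921e-01 -2.86825130e-01  7.21530969e-02]
 [ 0.00000000e+00  0.00000000e+00  0.00000000e+00  1.00000000e+00]] [[349.07482255   0.         315.09705097]
 [  0.         349.07482255 233.63669778]
 [  0.           0.           1.        ]]
((327.1239013671875, 253.97398376464844), (57.57503890991211, 75.767578125), 87.61405944824219) [0.49145363 0.27185216 0.121     ]
```

View pics/w1.png

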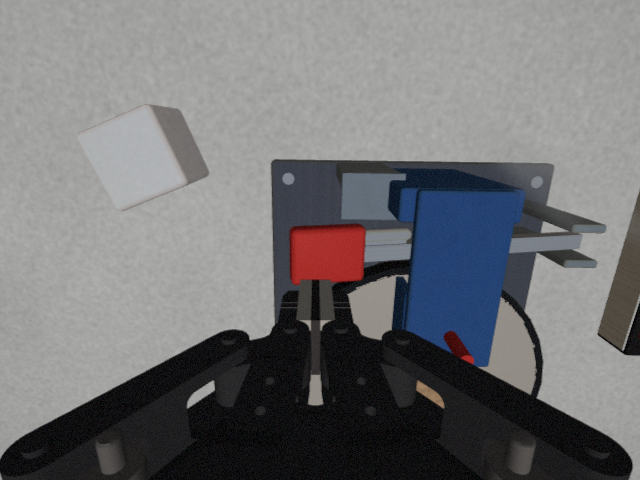

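Wrist: red grip at (327,254), finger just over it; blue head at right, clear of the finger.

Request:
drive_tool --targets "1 20 2 0 1; 1 20 0 0 1; 0 10 0 0 1; 0 10 0 0 1; 0 8 0 0 1; 0 8 0 0 1; 0 8 0 0 1; 0 7 0 0 1"

```text
time_s: 2.15
eef_pos: [0.4852, 0.2718, 0.0766]
tool_rot: [-0.707, -0.011, 0.011, 0.707]
contact_force: [-1.7, -0.3, 3.2]
grip_width: 0.0001
```

Request:
drive_tool --targets "0 3 0 0 1; 0 2 0 0 1; 0 2 0 0 1; 0 2 0 0 1; 0 1 0 0 1; 0 0 0 0 1; 0 0 0 0 1; 0 0 0 0 1"

```text
time_s: 2.82
eef_pos: [0.4851, 0.2716, 0.0666]
tool_rot: [-0.707, -0.011, 0.011, 0.707]
contact_force: [0.5, 0.5, 1.2]
grip_width: -0.0003
```

Request:
drive_tool --targets "0 1 0 0 1; 0 1 0 0 1; 0 1 0 0 1; 0 0 0 0 1; 0 0 0 0 1; 0 0 0 0 1; 0 0 0 0 1; 0 0 0 0 1"

```text
time_s: 3.48
eef_pos: [0.4853, 0.2717, 0.0644]
tool_rot: [-0.707, -0.011, 0.011, 0.707]
contact_force: [-1.8, -1.4, 10.4]
grip_width: 0.0002
```

Request:
drive_tool --targets "0 -15 0 0 1; 0 -30 0 0 1; 0 -15 -20 0 1; 3 0 -30 0 1; 3 0 -30 0 1; 3 0 -30 0 1; 3 0 -30 0 1; 3 0 -30 0 1"

```text
time_s: 4.15
eef_pos: [0.5046, 0.1006, 0.1229]
tool_rot: [0.707, 0.011, -0.011, -0.707]
contact_force: [0.8, -0.3, 0.2]
grip_width: 0.0001
```

Request:
drive_tool --targets "7 10 -21 0 1; 0 15 0 0 1; 0 10 0 0 1; 0 8 0 0 1; 0 0 0 0 1; 0 0 0 0 1; 0 0 0 0 1; 0 0 0 0 1"

```text
time_s: 4.82
eef_pos: [0.5133, 0.0819, 0.0811]
tool_rot: [-0.707, -0.012, 0.011, 0.707]
contact_force: [-0.0, 1.1, 0.7]
grip_width: -0.0003
```

```bash
cat > wh.py <<'E'
from h import *
from rig import *
def look(n):
    o=get_obs();s=snapshot(n);return o["time_s"],s
E
python3 - <<'E'
from wh import *
fr=[]
for i in range(4): fr.append((get_obs()["time_s"],snapshot("top")["img"],snapshot("wrist")["img"]))
print([f[0] for f in fr]); o=get_obs();print(o["eef_pos"],o["contact_force"])
pickle.dump(fr,open("f.pkl","wb"))
c=lambda im:cv2.resize(im[180:300,190:350],(400,300))
cv2.imwrite("pics/m1.png",np.vstack([np.hstack([c(fr[0][1]),c(fr[3][1])]),np.hstack([cv2.resize(fr[0][2],(400,300)),cv2.resize(snapshot("side")["img"][140:290,240:440],(400,300))])]))
E
```

```text
[4.8167, 4.9167, 5.0167, 5.1167]
[0.51286192 0.08125871 0.08042959] [0.07761986 0.16294221 0.15205232]
```

View pics/m1.png

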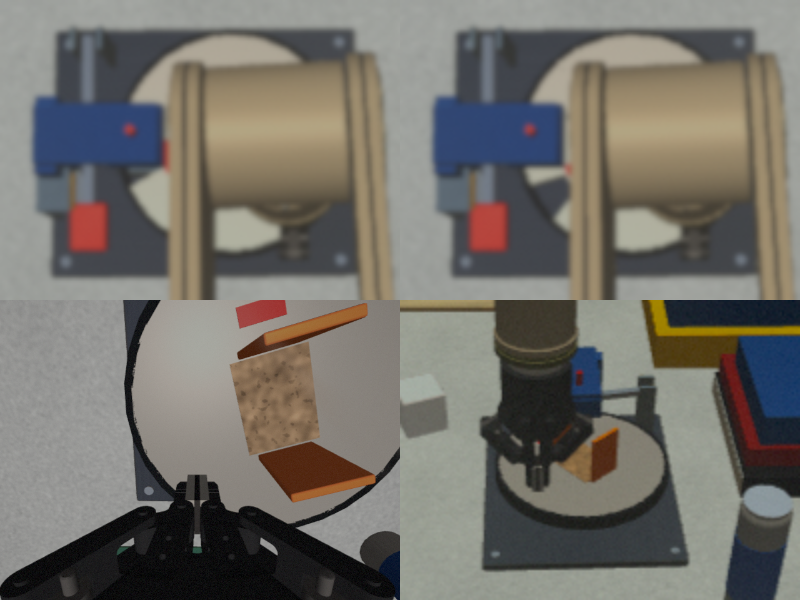

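Wrist frame shows the cork patch between the cheeks with clear edges (230–320, 340–455 in the lower-left tile); top view shows the lever held down (grip shifted), the arm hides most of the disc from above.

```bash
cat >> wh.py <<'E'
def cork(s,o,show=None):
    "edge angle of the cork patch in the world, deg mod 90, and its centre"
    im=s["img"];hsv=cv2.cvtColor(im,cv2.COLOR_BGR2HSV)
    m=cv2.inRange(hsv,(8,55,60),(25,165,235));m[360:]=0
    m=cv2.morphologyEx(cv2.morphologyEx(m,cv2.MORPH_CLOSE,np.ones((9,9))),cv2.MORPH_OPEN,np.ones((15,15)))
    cs=cv2.findContours(m,0,cv2.CHAIN_APPROX_NONE)[0]
    if not cs: return None
    c=max(cs,key=cv2.contourArea)
    W=np.float32([rayw(s,o,p[0],.07)[:2]*1000 for p in c])
    r=cv2.minAreaRect(W);return r
E
python3 - <<'E'
from wh import *
fr=pickle.load(open("f.pkl","rb"));o=get_obs();s=snapshot("wrist")
print(get_obs()["time_s"])
hsv=cv2.cvtColor(fr[0][2],cv2.COLOR_BGR2HSV)
for p in ((275,390),(290,330),(310,470),(300,340),(320,495)): q=(int((p[0])*1.6),int((p[1]-300)*1.6));print(p,hsv[q[1],q[0]])
for t,_,w in fr:
    s["img"]=w;print(t,cork(s,o))
E
```

```text
5.3167
(275, 390) [ 15  97 139]
(290, 330) [ 15 162 162]
(310, 470) [  9 191  84]
(300, 340) [  8 188  69]
(320, 495) [ 14 180 163]
4.8167 ((566.0258178710938, 145.12567138671875), (52.02061080932617, 81.7621078491211), 17.213693618774414)
4.9167 ((568.8700561523438, 145.64317321777344), (60.280399322509766, 78.70901489257812), 21.76495361328125)
5.0167 ((571.5284423828125, 145.0252227783203), (62.88243865966797, 75.89871978759766), 30.689058303833008)
5.1167 ((572.50732421875, 146.14694213867188), (65.42610931396484, 76.17955017089844), 38.504127502441406)
```

```bash
sed -i 's/(25,165,235)/(25,140,235)/' wh.py; python3 - <<'E'
from wh import *
fr=pickle.load(open("f.pkl","rb"));o=get_obs();s=snapshot("wrist");im=s["img"];print(o["time_s"],cork(s,o))
s2=dict(s)
for t,_,w in fr:
    s2["img"]=w;print(t,cork(s2,o))
    for c in blobs(w,(0,150,70),(5,255,255),(0,0,640,300),100)+blobs(w,(174,150,70),(180,255,255),(0,0,640,300),100):
        m=cv2.moments(c);P=rayw(s,o,(m["m10"]/m["m00"],m["m01"]/m["m00"]),.07);print("   mark",P)
E
```

```text
5.3167 ((570.4492797851562, 139.3096923828125), (52.26292419433594, 73.6833267211914), 49.4180793762207)
4.8167 ((567.052490234375, 141.65682983398438), (51.999942779541016, 73.52642059326172), 17.20872688293457)
   mark [0.54998674 0.19566149 0.07      ]
4.9167 ((567.6025390625, 140.7344970703125), (52.07427215576172, 71.55067443847656), 24.267269134521484)
   mark [0.54600554 0.19452766 0.07      ]
5.0167 ((568.132080078125, 140.51565551757812), (52.11465835571289, 72.09315490722656), 31.41107749938965)
   mark [0.54255349 0.19355505 0.07      ]
5.1167 ((568.4161987304688, 140.68032836914062), (52.234291076660156, 71.77271270751953), 38.54442596435547)
   mark [0.53893791 0.19226076 0.07      ]
```

Request:
drive_tool --targets "0 4 0 0 1; 0 3 0 0 1; 0 2 0 0 1; 0 1 0 0 1; 0 0 0 0 1; 0 0 0 0 1; 0 0 0 0 1; 0 0 0 0 1"

```text
time_s: 6.03
eef_pos: [0.5128, 0.0813, 0.0704]
tool_rot: [-0.707, -0.011, 0.011, 0.707]
contact_force: [0.1, 0.3, -0.3]
grip_width: -0.0001
```

```bash
cat >> wh.py <<'E'
def ang():
    for i in range(2):
        o=get_obs();s=snapshot("wrist");r=cork(s,o);print(round(o["time_s"],3),"z",o["eef_pos"][2].round(4),"F",o["contact_force"].round(1),"rect",np.round(r[0],1),np.round(r[1],1),round(r[2],2))
    return s,o
E
python3 -c "from wh import *;ang()"
```

```text
6.033 z 0.0704 F [ 0.1  0.3 -0.3] rect [584.8 138.9] [52.6 69.6] 82.33
6.083 z 0.0703 F [-0.1 -0.4 -0.3] rect [582.8 139.6] [52.3 65.4] 83.28
```

Request:
drive_tool --targets "0 -4 0 0 1; 0 0 0 0 1; 0 0 0 0 1; 0 0 0 0 1; 0 0 0 0 1; 0 0 0 0 1; 0 0 0 0 1; 0 0 0 0 1"

```text
time_s: 6.8
eef_pos: [0.5127, 0.0813, 0.0742]
tool_rot: [0.707, 0.011, -0.011, -0.707]
contact_force: [0.3, -0.2, -0.0]
grip_width: -0.0001
```

Request:
drive_tool --targets "0 0 0 0 1; 0 0 0 0 1; 0 0 0 0 1; 0 0 0 0 1; 0 0 0 0 1; 0 0 0 0 1; 0 0 0 0 1; 0 0 0 0 1"

```text
time_s: 7.47
eef_pos: [0.5128, 0.0813, 0.0743]
tool_rot: [0.707, 0.011, -0.011, -0.707]
contact_force: [-0.2, -0.5, -0.2]
grip_width: -0.0002
```

Request:
drive_tool --targets "0 0 0 0 1; 0 0 0 0 1; 0 0 0 0 1; 0 0 0 0 1; 0 0 0 0 1; 0 0 0 0 1; 0 0 0 0 1; 0 0 0 0 1"

```text
time_s: 8.13
eef_pos: [0.5128, 0.0813, 0.0743]
tool_rot: [0.707, 0.011, -0.011, -0.707]
contact_force: [0.4, -0.5, 0.4]
grip_width: 0.0001
```

Request:
drive_tool --targets "0 0 0 0 1; 0 0 0 0 1; 0 0 0 0 1; 0 0 0 0 1; 0 0 0 0 1; 0 0 0 0 1; 0 0 0 0 1; 0 0 0 0 1"

```text
time_s: 8.8
eef_pos: [0.5128, 0.0813, 0.0743]
tool_rot: [0.707, 0.011, -0.011, -0.707]
contact_force: [-0.5, -0.1, 0.7]
grip_width: 0.0001
```

```bash
python3 -c "from wh import *;ang()"
```

```text
8.8 z 0.0743 F [-0.5 -0.1  0.7] rect [574.7 135.8] [52.3 84.8] 50.1
8.85 z 0.0743 F [-1.2 -0.1 -0.7] rect [576.9 134.8] [52.3 80.9] 53.56
```

Request:
drive_tool --targets "0 0 0 0 1; 0 0 0 0 1; 0 0 0 0 1; 0 0 0 0 1; 0 0 0 0 1; 0 0 0 0 1; 0 0 0 0 1; 0 0 0 0 1"

```text
time_s: 9.57
eef_pos: [0.5128, 0.0813, 0.0743]
tool_rot: [0.707, 0.011, -0.011, -0.707]
contact_force: [0.1, -0.1, -0.1]
grip_width: -0.0003
```

Request:
drive_tool --targets "0 0 0 0 1; 0 0 0 0 1; 0 0 0 0 1; 0 0 0 0 1; 0 0 0 0 1; 0 4.7 0 0 1; 0 0 0 0 1; 0 0 0 0 1"

```text
time_s: 10.23
eef_pos: [0.5127, 0.0812, 0.0694]
tool_rot: [0.707, 0.011, -0.011, -0.707]
contact_force: [-1.0, -0.3, 2.0]
grip_width: -0.0001
```

```bash
python3 -c "from wh import *;ang()"
```

```text
10.233 z 0.0694 F [-1.  -0.3  2. ] rect [567.8 141. ] [72.1 52.3] 53.8
10.283 z 0.0695 F [ 0.1 -0.6  1.5] rect [567.8 140.9] [71.9 52.3] 53.77
```

Request:
drive_tool --targets "0 -3 0 0 1; 0 0 0 0 1; 0 0 0 0 1; 0 0 0 0 1; 0 0 0 0 1; 0 0 0 0 1; 0 0 0 0 1; 0 0 0 0 1"

```text
time_s: 11.0
eef_pos: [0.5128, 0.0813, 0.0725]
tool_rot: [-0.707, -0.011, 0.011, 0.707]
contact_force: [0.0, 0.2, -0.8]
grip_width: 0.0
```

Request:
drive_tool --targets "0 0 0 0 1; 0 3 0 0 1; 0 0 0 0 1; 0 0 0 0 1; 0 0 0 0 1; 0 0 0 0 1; 0 0 0 0 1; 0 0 0 0 1"

```text
time_s: 11.67
eef_pos: [0.5129, 0.0813, 0.0697]
tool_rot: [0.707, 0.011, -0.011, -0.707]
contact_force: [0.7, -0.0, 0.6]
grip_width: -0.0001
```

```bash
python3 -c "from wh import *;ang()"
```

```text
11.667 z 0.0697 F [ 0.7 -0.   0.6] rect [568.2 141.3] [71.5 52.4] 71.21
11.717 z 0.0696 F [-0.1  0.1 -0.1] rect [568.2 141.4] [71.4 52.6] 71.35
```

Request:
drive_tool --targets "0 -3 0 0 1; 0 0 0 0 1; 0 0 0 0 1; 0 0 0 0 1; 0 0 0 0 1; 0 0 0 0 1; 0 0 0 0 1; 0 0 0 0 1"

```text
time_s: 12.43
eef_pos: [0.5127, 0.0812, 0.0725]
tool_rot: [0.707, 0.011, -0.011, -0.707]
contact_force: [0.2, -0.1, 0.5]
grip_width: 0.0
```

Request:
drive_tool --targets "0 0 0 0 1; 0 3.2 0 0 1; 0 0 0 0 1; 0 0 0 0 1; 0 0 0 0 1; 0 0 0 0 1; 0 0 0 0 1; 0 0 0 0 1"

```text
time_s: 13.1
eef_pos: [0.5128, 0.0813, 0.0694]
tool_rot: [-0.707, -0.011, 0.011, 0.707]
contact_force: [0.2, -0.2, 1.3]
grip_width: -0.0002
```

```bash
python3 -c "from wh import *;ang()"
```

```text
13.1 z 0.0694 F [ 0.2 -0.2  1.3] rect [568.1 143.3] [73.7 52.4] 89.17
13.15 z 0.0695 F [0.6 0.5 2.3] rect [568.2 143.9] [74.7 52.4] 89.31
```

Request:
drive_tool --targets "0 0 0 0 1; 0 0 0 0 1; 0 0 0 0 1; 0 0 0 0 1; 0 0 0 0 1; 0 0 0 0 1; 0 0 0 0 1; 0 0 0 0 1"

```text
time_s: 13.87
eef_pos: [0.5128, 0.0812, 0.0694]
tool_rot: [0.707, 0.011, -0.011, -0.707]
contact_force: [0.4, 0.3, 1.9]
grip_width: -0.0002
```

```bash
python3 -c "from wh import *;ang()"
```

```text
13.867 z 0.0694 F [0.4 0.3 1.9] rect [568.1 143.7] [74.2 52.4] 89.44
13.917 z 0.0694 F [ 0.8 -1.2  1.2] rect [568.1 144. ] [74.9 52.4] 89.41
```

Request:
drive_tool --targets "0 -10 0 0 1; 0 -15 0 0 1; 0 -15 0 0 0; 0 -20 0 0 -1; 0 -20 0 0 -1; 0 0 0 0 -1; 0 0 0 0 -1; 0 0 0 0 -1"

```text
time_s: 14.63
eef_pos: [0.5124, 0.0813, 0.1492]
tool_rot: [0.707, 0.011, -0.011, -0.707]
contact_force: [-0.3, 0.1, -0.2]
grip_width: 0.0723
```

```bash
python3 - <<'E'
from wh import *
s,o=ang();print(o["eef_pos"])
# plan to above rack block
print("\n".join(plan(o,[.535,-.215,.16],-13.4,8)))
E
```

```text
14.633 z 0.1492 F [-0.3  0.1 -0.2] rect [568.1 144.5] [52.3 75.7] 1.5
14.683 z 0.1486 F [0.1 0.2 0.2] rect [568.  144.8] [52.3 76.1] 1.43
[0.51202549 0.08125469 0.14857033]
2 -1 -37 0.033
3 -1 -37 0.033
4 -1 -37 0.033
5 -1 -37 0.033
7 -1 -37 0.033
8 -1 -36 0.033
9 -1 -36 0.033
10 -1 -36 0.033
```

Locked at seat yaw 1.45° (same in two readings; the nose has centred it). On to the rack.

Request:
drive_tool --targets "2 -5 -37 0.033 -1; 3 -5 -37 0.033 -1; 4 -5 -37 0.033 -1; 5 -5 -37 0.033 -1; 7 -5 -37 0.033 -1; 8 -5 -36 0.033 -1; 9 -5 -36 0.033 -1; 10 -5 -36 0.033 -1"

```text
time_s: 15.4
eef_pos: [0.5351, -0.2171, 0.1883]
tool_rot: [-0.702, 0.083, -0.082, 0.703]
contact_force: [0.7, 0.3, 0.0]
grip_width: 0.0858
```

Request:
drive_tool --targets "3 0 -20 0 -1; 3 0 -20 0 -1; 0 0 0 0 -1; 0 0 0 0 -1; 0 0 0 0 -1; 0 0 0 0 -1; 0 0 0 0 -1; 0 0 0 0 -1"

```text
time_s: 16.07
eef_pos: [0.5327, -0.2549, 0.1894]
tool_rot: [-0.702, 0.082, -0.082, 0.702]
contact_force: [0.2, -0.2, -0.6]
grip_width: 0.0855
```

```bash
python3 - <<'E'
from wh import *
o=get_obs();s=snapshot("wrist");t=snapshot("top");sd=snapshot("side");print(o["time_s"],o["eef_pos"],o["grip_width"])
pickle.dump((o,s,t,sd),open("w2.pkl","wb"))
print(plan(o,[.536,-.256,.19],-13.4,1))
c=lambda im:cv2.resize(im[180:300,190:350],(400,300))
cv2.imwrite("pics/w2.png",np.vstack([cv2.resize(s["img"],(800,600))[:400], np.hstack([cv2.resize(t["img"][200:275,200:300],(400,200)),cv2.resize(sd["img"][150:225,280:380],(400,200))])]))
E
```

```text
16.0667 [ 0.53274311 -0.25487006  0.18939278] 0.08550633220758118
['3 -1 -0 0.002']
```

View pics/w2.png

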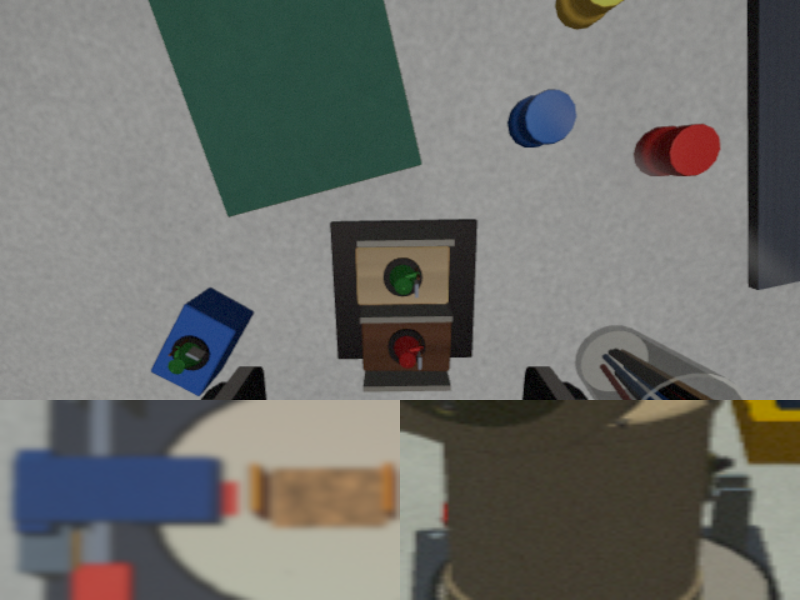

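Wrist: light block with green figure at (402,275) of the scaled view, nearly square to the tool. Top crop: disc aligned, stem no longer stands up from the head — pin sunk.

```bash
python3 - <<'E'
from wh import *
o,s,t,sd=pickle.load(open("w2.pkl","rb"));im=s["img"]
hsv=cv2.cvtColor(im,cv2.COLOR_BGR2HSV);print(hsv[205,300],hsv[248,322])
c=blobs(im,(10,60,100),(28,160,255),(260,180,390,248),300)[0]
W=np.float32([rayw(s,o,p[0],.051)[:2]*1000 for p in c]);r=cv2.minAreaRect(W);print(r)
M=R.from_quat(o["tool_rot"]).as_matrix();print("yaw",np.degrees(np.arctan2(M[1,0],M[0,0])))
g=M.T@(np.array([r[0][0]/1000,r[0][1]/1000,.016])-o["eef_pos"])*1000;print("shift",g)
c=blobs(im,(60,80,20),(95,255,200),(100,0,345,180),2000)[0]
# mat corners visible
print([rayw(s,o,p,.003)[:2].round(4) for p in ((184,172),(337,131))])
print("head red stem px:",[len(blobs(t["img"],(0,150,60),(6,255,255),(200,205,256,250),1))])
E
```

```text
[ 17  78 130] [90  7 37]
((539.5403442382812, -256.657470703125), (39.47205352783203, 61.13557434082031), 77.07918548583984)
yaw -13.269996984683814
shift [  7.02946484 173.39261991  -0.19769029]
[array([ 0.4227, -0.1938]), array([ 0.5697, -0.1908])]
head red stem px: [0]
```

Request:
drive_tool --targets "4 25 0 0 -1; 3 30 0 0 -1; 0 30 0 0 -1; 0 30 0 0 -1; 0 25 0 0 -1; 0 18 0 0 -1; 0 10 0 0 -1; 0 5 0 0 -1"

```text
time_s: 16.88
eef_pos: [0.5383, -0.2567, 0.0145]
tool_rot: [-0.702, 0.083, -0.081, 0.703]
contact_force: [0.3, 0.3, 0.3]
grip_width: 0.0852
```

Request:
drive_tool --targets "0 0 0 0 -1; 0 0 0 0 1; 0 0 0 0 1; 0 0 0 0 1; 0 0 0 0 1; 0 0 0 0 1; 0 0 0 0 1; 0 0 0 0 1" --newtons 40

```text
time_s: 17.55
eef_pos: [0.5407, -0.2583, 0.0185]
tool_rot: [0.703, -0.081, 0.083, -0.702]
contact_force: [-0.1, -0.1, 6.2]
grip_width: 0.0611
```

Request:
drive_tool --targets "0 -8 0 0 1; 0 -15 0 0 1; 0 -22 0 0 1; 0 -25 0 0 1; 0 -20 0 0 1; 0 -10 0 0 1; 0 0 0 0 1; 0 0 0 0 1"

```text
time_s: 18.22
eef_pos: [0.5395, -0.2576, 0.1166]
tool_rot: [0.702, -0.082, 0.082, -0.702]
contact_force: [0.3, 0.1, -2.8]
grip_width: 0.0614
```

```bash
python3 - <<'E'
from wh import *
o=get_obs();print(o["time_s"],o["eef_pos"],o["contact_force"],o["grip_width"])
print("; ".join(x+" 1" for x in plan(o,[.494,-.117,.07],-88.5,16)))
E
```

```text
18.2167 [ 0.53949535 -0.25755272  0.11655079] [ 0.312952    0.08337557 -2.80654107] 0.06140966508326391
-5 3 8 0.082 1; -5 3 7 0.082 1; -6 3 7 0.082 1; -7 3 6 0.082 1; -7 3 6 0.082 1; -8 3 5 0.082 1; -8 3 5 0.082 1; -8 3 4 0.082 1; -9 3 3 0.082 1; -9 3 3 0.082 1; -9 3 2 0.082 1; -9 3 1 0.082 1; -9 3 0 0.082 1; -9 3 -0 0.082 1; -9 3 -1 0.082 1; -9 3 -2 0.082 1
```

Request:
drive_tool --targets "-5 0 8 0.082 1; -5 0 7 0.082 1; -6 0 7 0.082 1; -7 0 6 0.082 1; -7 0 6 0.082 1; -8 0 5 0.082 1; -8 0 5 0.082 1; -8 0 4 0.082 1"

```text
time_s: 18.88
eef_pos: [0.5144, -0.1867, 0.1138]
tool_rot: [-0.638, 0.307, -0.304, 0.638]
contact_force: [0.3, 0.5, -2.4]
grip_width: 0.0618
```

Request:
drive_tool --targets "-9 6 3 0.082 1; -9 6 3 0.082 1; -9 6 2 0.082 1; -9 6 1 0.082 1; -9 6 0 0.082 1; -9 6 0 0.082 1; -9 6 -1 0.082 1; -9 6 -2 0.082 1"

```text
time_s: 19.55
eef_pos: [0.4915, -0.1169, 0.0658]
tool_rot: [0.506, -0.496, 0.493, -0.505]
contact_force: [0.6, 0.9, -1.1]
grip_width: 0.0609
```

```bash
python3 - <<'E'
from wh import *
o=get_obs();print(o["time_s"],o["eef_pos"],o["contact_force"],o["grip_width"])
print("; ".join(x+" 1" for x in plan(o,[.494,-.117,.02],-88.5,1)))
E
```

```text
19.55 [ 0.49147664 -0.11694856  0.06579335] [ 0.60122096  0.90642682 -1.11796512] 0.06088242850506661
0 46 3 -0.004 1
```

Request:
drive_tool --targets "0 12 0 0 1; 0 12 0 0 1; 0 10 0 0 1; 0 7 0 0 1; 0 4 0 0 1; 0 2 0 0 1; 0 1 0 0 1; 0 0 0 0 1"

```text
time_s: 20.22
eef_pos: [0.4935, -0.1182, 0.0205]
tool_rot: [-0.506, 0.493, -0.494, 0.506]
contact_force: [0.1, -0.7, -2.3]
grip_width: 0.061
```

Request:
drive_tool --targets "0 1 0 0 1; 0 0 0 0 1; 0 0.5 0 0 1; 0 0 0 0 1; 0 0 0 0 1; 0 0 0 0 1; 0 0 0 0 1; 0 0 0 0 1"

```text
time_s: 20.88
eef_pos: [0.4933, -0.1179, 0.0189]
tool_rot: [0.506, -0.493, 0.494, -0.506]
contact_force: [-0.2, -0.2, -1.9]
grip_width: 0.0615
```

Request:
drive_tool --targets "0 1 0 0 1; 0 0 0 0 1; 0 1 0 0 1; 0 0 0 0 1; 0 0.5 0 0 1; 0 0 0 0 1; 0 0 0 0 1; 0 0 0 0 1"

```text
time_s: 21.55
eef_pos: [0.4933, -0.1179, 0.0164]
tool_rot: [-0.506, 0.494, -0.494, 0.506]
contact_force: [0.0, -0.0, -1.8]
grip_width: 0.0617
```

Request:
drive_tool --targets "0 0.5 0 0 1; 0 0 0 0 1; 0 0.5 0 0 1; 0 0 0 0 1; 0 0 0 0 1; 0 0 0 0 1; 0 0 0 0 1; 0 0 0 0 1"

```text
time_s: 22.22
eef_pos: [0.4934, -0.118, 0.0155]
tool_rot: [-0.506, 0.493, -0.494, 0.506]
contact_force: [-0.6, 1.3, 0.6]
grip_width: 0.0616
```

Request:
drive_tool --targets "0 0 0 0 -1; 0 0 0 0 -1; 0 0 0 0 -1; 0 0 0 0 -1; 0 -12 0 0 -1; 0 -30 0 0 -1; 0 -40 0 0 -1; 0 -30 0 0 -1"

```text
time_s: 22.88
eef_pos: [0.4935, -0.118, 0.1306]
tool_rot: [-0.506, 0.493, -0.494, 0.507]
contact_force: [1.0, 0.8, 0.6]
grip_width: 0.0856
```

Request:
drive_tool --targets "0 -20 0 -0.12 -1; 0 0 0 -0.12 -1; 0 0 0 -0.12 -1; 0 0 0 -0.12 -1; 0 0 0 -0.12 -1; 0 0 0 -0.12 -1; 0 0 0 -0.12 -1; 0 0 0 -0.12 -1"

```text
time_s: 23.55
eef_pos: [0.4934, -0.118, 0.1485]
tool_rot: [0.678, -0.202, 0.202, -0.678]
contact_force: [0.9, 0.9, -0.3]
grip_width: 0.0855
```

Request:
drive_tool --targets "0 0 0 -0.12 -1; 0 0 0 -0.12 -1; 0 0 0 -0.12 -1; 0 0 0 -0.12 -1; 0 0 0 -0.12 -1; 0 0 0 0 -1; 0 0 0 0 -1; 0 0 0 0 -1"

```text
time_s: 24.22
eef_pos: [0.4934, -0.118, 0.1479]
tool_rot: [0.707, 0.004, -0.004, -0.707]
contact_force: [0.5, 0.0, 0.2]
grip_width: 0.0853
```

```bash
python3 - <<'E'
from wh import *
o=get_obs();s=snapshot("wrist");print(o["time_s"],o["eef_pos"],o["grip_width"]);pickle.dump((o,s),open("w3.pkl","wb"))
im=s["img"]
for c in blobs(im,(10,60,100),(28,160,255),(150,100,480,400),300)[:2]:
    W=np.float32([rayw(s,o,p[0],.048)[:2]*1000 for p in c]);r=cv2.minAreaRect(W);print(r)
M=R.from_quat(o["tool_rot"]).as_matrix();print("yaw",np.degrees(np.arctan2(M[1,0],M[0,0])))
cv2.imwrite("pics/w3.png",im)
E
```

```text
24.2167 [ 0.49337574 -0.11796481  0.14789622] 0.08525876672622307
((495.4861755371094, -118.25663757324219), (39.6541862487793, 60.821083068847656), 1.1326075792312622)
yaw 0.6267246786876783
```

View pics/w3.png

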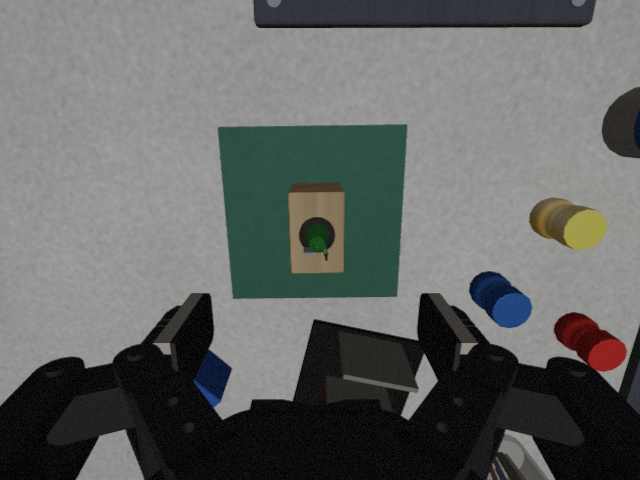

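Block stands on the mat at px (316,232), square to the tool, nothing disturbed.

Request:
drive_tool --targets "2 20 0 -0.009 -0.25; 0 30 0 0 -0.25; 0 30 0 0 -0.25; 0 25 0 0 -0.25; 0 14 0 0 -0.25; 0 8 0 0 -0.25; 0 3 0 0 -0.25; 0 1 0 0 -0.25"

```text
time_s: 24.93
eef_pos: [0.4954, -0.1179, 0.0165]
tool_rot: [-0.707, -0.008, 0.008, 0.707]
contact_force: [-0.2, -0.2, 0.2]
grip_width: 0.0537
```

Request:
drive_tool --targets "0 0 0 0 -0.25; 0 0 0 0 1; 0 0 0 0 1; 0 0 0 0 1; 0 0 0 0 1; 0 0 0 0 1; 0 0 0 0 1; 0 0 0 0 1"

```text
time_s: 25.6
eef_pos: [0.4965, -0.1183, 0.0179]
tool_rot: [0.707, 0.009, -0.008, -0.707]
contact_force: [-0.6, 0.2, 7.1]
grip_width: 0.0394
```

Request:
drive_tool --targets "0 -8 0 0 1; 0 -15 0 0 1; 0 -25 0 0 1; 0 -35 0 0 1; 0 -35 0 0 1; 0 -25 0 0 1; 0 -10 0 0 1; 0 0 0 0 1"

```text
time_s: 26.27
eef_pos: [0.4971, -0.1185, 0.1728]
tool_rot: [0.708, 0.01, -0.007, -0.706]
contact_force: [1.1, -0.9, -2.6]
grip_width: 0.0396
```

```bash
python3 - <<'E'
from wh import *
o=get_obs();s=snapshot("wrist");print(o["time_s"],o["eef_pos"],o["contact_force"],o["grip_width"])
cv2.imwrite("pics/w4.png",s["img"])
print("; ".join(x+" 1" for x in plan(o,[.567,.1415,.2],1.45,8)))
E
```

```text
26.2667 [ 0.49710827 -0.11849107  0.1728091 ] [ 1.13709292 -0.86656765 -2.63980814] 0.03958436839875266
10 -3 32 -0.000 1; 10 -3 32 -0.000 1; 10 -3 32 -0.000 1; 10 -3 32 -0.000 1; 10 -3 32 -0.000 1; 10 -3 32 -0.000 1; 10 -3 32 -0.000 1; 10 -3 32 -0.000 1
```

Request:
drive_tool --targets "9 -4 22 0 1; 9 -4 22 0 1; 9 -4 22 0 1; 9 -4 22 0 1; 9 -4 22 0 1; 9 -4 22 0 1; 8 -4 20 0 1; 8 0 18 0 1"

```text
time_s: 26.98
eef_pos: [0.5602, 0.0552, 0.1947]
tool_rot: [-0.707, -0.007, 0.01, 0.707]
contact_force: [1.0, -0.4, -0.9]
grip_width: 0.0391
```

Request:
drive_tool --targets "0 0 0 0 1; 0 0 0 0 1; 0 0 0 0 1; 0 0 0 0 1; 0 0 0 0 1; 0 0 0 0 1; 0 0 0 0 1; 0 0 0 0 1"

```text
time_s: 27.65
eef_pos: [0.5612, 0.0533, 0.1975]
tool_rot: [0.707, 0.008, -0.008, -0.707]
contact_force: [-0.4, 0.5, -1.3]
grip_width: 0.0397
```

```bash
python3 - <<'E'
from wh import *
o=get_obs();s=snapshot("wrist");t=snapshot("top");print(o["time_s"],o["eef_pos"],o["contact_force"],o["grip_width"],cork(s,o))
M=R.from_quat(o["tool_rot"]).as_matrix();print(M.round(3))
cv2.imwrite("pics/w5.png",s["img"]);pickle.dump((o,s),open("w5.pkl","wb"))
E
```

```text
27.65 [0.56119851 0.05333247 0.19753016] [-0.39748441  0.48624767 -1.33047674] 0.03972026923916699 ((563.8115234375, -10.674064636230469), (95.03158569335938, 126.64100646972656), 1.2972886562347412)
[[ 1.     0.    -0.023]
 [ 0.023 -0.     1.   ]
 [ 0.    -1.    -0.   ]]
```

View pics/w5.png

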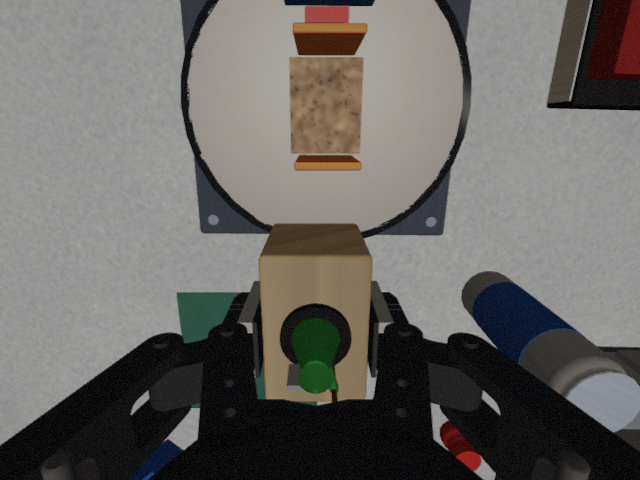

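Wrist: cork patch at (290–364, 57–153) between cheeks; held block centred between the fingers, front top edge at row 260, figure untouched.

```bash
python3 - <<'E'
from wh import *
o,s=pickle.load(open("w5.pkl","rb"));im=s["img"].copy()
s2=dict(s);b=im.copy();b[175:]=0;s2["img"]=b;print("cork",cork(s2,o))
f=lambda p,z:(rayw(s,o,p,z)*1000).round(1)
print("cheek base +y",f((330,55),.07),"-y",f((328,155),.07),"top inner +y",f((330,33),.13),"-y",f((328,162),.13))
M=R.from_quat(o["tool_rot"]).as_matrix()
zt=o["eef_pos"][2]+.0301
for p in((260,260),(371,260),(266,402)): print("blk top in tool",(M.T@(rayw(s,o,p,zt)-o["eef_pos"])*1000).round(1))
zb=o["eef_pos"][2]-.0149
for p in((275,225),(357,225)): print("blk bottom front in tool",(M.T@(rayw(s,o,p,zb)-o["eef_pos"])*1000).round(1))
# disc rim circle
hsv=cv2.cvtColor(im,cv2.COLOR_BGR2HSV);P=[]
for y in range(20,190,10):
    row=im[y].max(1)<45
    L=[x for x in range(170,300) if row[x]];Rr=[x for x in range(360,480) if row[x]]
    if L and Rr: P+= [f((max(L)+1,y),.07)[:2],f((min(Rr)-1,y),.07)[:2]]
P=np.array(P);x=np.linalg.lstsq(np.c_[2*P,np.ones(len(P))],(P**2).sum(1),rcond=None)[0];print("rim",x[:2],np.sqrt(x[2]+x[:2]@x[:2]))
E
```

```text
cork ((568.0221557617188, 140.53384399414062), (51.84428024291992, 67.29720306396484), 1.3225483894348145)
cheek base +y [570.1 175.5  70. ] -y [571.  106.9  70. ] top inner +y [567.6 175.1 130. ] -y [568.8 107.  130. ]
blk top in tool [-17.8 -30.1  28.9]
blk top in tool [ 20.5 -30.1  28.9]
blk top in tool [-18.2 -30.1 -30.9]
blk bottom front in tool [-17.6  14.9  29.2]
blk bottom front in tool [20.8 14.9 29.1]
rim [567.79210572 141.81276711] 99.7392638592461
```

Request:
drive_tool --targets "2 0 18 0 1; 2 0 20 0 1; 2 0 20 0 1; 1 0 16 0 1; 0 5 10 0 1; 0 5 5 0 1; 0 5 0 0 1; 0 5 0 0 1"

```text
time_s: 28.42
eef_pos: [0.5657, 0.1424, 0.1764]
tool_rot: [0.707, 0.008, -0.009, -0.707]
contact_force: [0.3, -0.2, -1.7]
grip_width: 0.0393
```

Request:
drive_tool --targets "0 0 0 0 1; 0 0 0 0 1; 0 0 0 0 1; 0 0 0 0 1; 0 0 0 0 1; 0 0 0 0 1; 0 0 0 0 1; 0 0 0 0 1"

```text
time_s: 29.08
eef_pos: [0.5661, 0.1429, 0.1775]
tool_rot: [-0.707, -0.009, 0.008, 0.707]
contact_force: [-1.1, 0.5, -1.5]
grip_width: 0.0395
```

```bash
python3 - <<'E'
from wh import *
o=get_obs();s=snapshot("wrist");print(o["time_s"],o["eef_pos"],o["contact_force"],plan(o,[.5666,.1423,.0849],1.45,1))
pickle.dump((o,s),open("w6.pkl","wb"));cv2.imwrite("pics/w6.png",s["img"])
E
```

```text
29.0833 [0.56610779 0.1428609  0.17753164] [-1.08510542  0.46516385 -1.52756948] ['0 93 -1 -0.001']
```

View pics/w6.png

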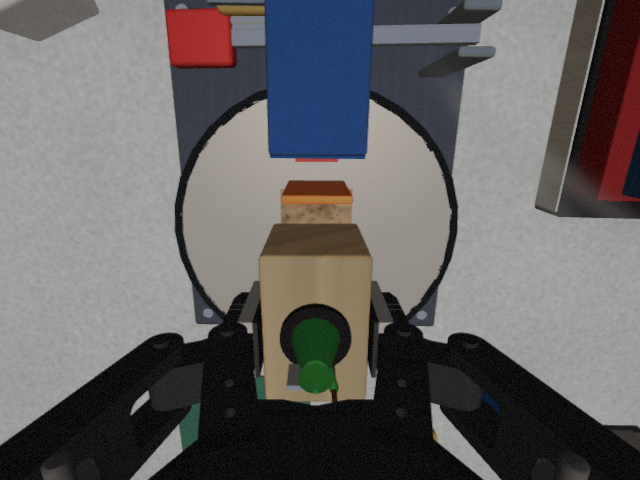

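Block lines up with the cheek ((282–352, 203) inner edge), small y correction of −0.6 mm; descending.

Request:
drive_tool --targets "0.5 6 -0.6 0 1; 0 8 0 0 1; 0 8 0 0 1; 0 8 0 0 1; 0 8 0 0 1; 0 8 0 0 1; 0 4 0 0 1; 0 0 0 0 1"

```text
time_s: 29.8
eef_pos: [0.5655, 0.1421, 0.1255]
tool_rot: [0.707, 0.008, -0.009, -0.707]
contact_force: [-0.1, 0.2, -2.4]
grip_width: 0.0393
```

```bash
python3 - <<'E'
from wh import *
o=get_obs();s=snapshot("wrist");print(o["time_s"],o["eef_pos"],o["contact_force"],plan(o,[.5666,.1423,.0849],1.45,1))
pickle.dump((o,s),open("w7.pkl","wb"));cv2.imwrite("pics/w7.png",s["img"])
im=s["img"];hsv=cv2.cvtColor(im,cv2.COLOR_BGR2HSV)
for y in range(170,290,3): print(y,hsv[y,300],hsv[y,335])
E
```

```text
29.8 [0.56554206 0.1421489  0.12554517] [-0.13233651  0.2050352  -2.44013294] ['1 41 0 -0.001']
170 [ 17  20 176] [ 17  20 175]
173 [ 16  19 173] [ 17  21 174]
176 [ 18  19 173] [ 18  19 174]
179 [ 17  21 173] [ 16  19 173]
182 [ 18  22 172] [ 14  19 172]
185 [ 18  18 171] [ 18  19 173]
188 [ 18  19 172] [ 17  21 171]
191 [ 14  39 155] [ 18  18 170]
194 [ 11 203  94] [ 11 191  95]
197 [ 11 203  94] [  9 196  95]
200 [ 10 188  95] [ 11 213  91]
203 [  8 199  91] [ 11 198  94]
206 [ 10 181  96] [ 11 214  93]
209 [ 10 200  93] [ 11 203  94]
212 [ 11 214  93] [  9 184  97]
215 [ 11 180  95] [ 10 194  96]
218 [ 15 166 178] [ 15 169 178]
221 [ 16 162 178] [ 16 162 178]
224 [ 14 169 178] [ 15 169 178]
227 [ 12 180 154] [ 13 182 170]
230 [ 15 118  80] [ 15 114  78]
233 [ 16 107  81] [ 17 128  80]
236 [ 18 124  76] [ 15 117  87]
239 [ 15 114  78] [ 15 128  82]
242 [ 17 120  87] [ 16 128  82]
245 [ 16 122  86] [ 16 121  80]
248 [ 17 119  88] [ 16 109  82]
251 [ 16 114  87] [ 14 118  84]
254 [ 16 119  90] [ 15 114  96]
257 [ 19  95 145] [ 18 101 149]
260 [ 19  83 147] [ 18  81 151]
263 [ 18  81 145] [ 18  80 149]
266 [ 18  77 146] [ 17  75 150]
269 [ 17  76 145] [ 17  74 149]
272 [ 18  76 147] [ 17  74 149]
275 [ 18  76 145] [ 17  77 149]
278 [ 19  80 149] [ 19  77 149]
281 [ 18  77 149] [ 17  74 152]
284 [ 18  79 149] [ 18  78 151]
287 [ 17  78 147] [ 18  79 148]
```

Request:
drive_tool --targets "1 8 0 0 1; 0 8 0 0 1; 0 7 0 0 1; 0 6 0 0 1; 0 4 0 0 1; 0 3 0 0 1; 0 1 0 0 1; 0 0 0 0 1"

```text
time_s: 30.52
eef_pos: [0.5674, 0.1423, 0.0901]
tool_rot: [0.707, 0.008, -0.009, -0.707]
contact_force: [0.3, 0.7, -2.4]
grip_width: 0.0395
```

Request:
drive_tool --targets "0 1 0 0 1; 0 0 0 0 1; 0 1 0 0 1; 0 0 0 0 1; 0 0 0 0 1; 0 0 0 0 1; 0 0 0 0 1; 0 0 0 0 1"

```text
time_s: 31.18
eef_pos: [0.5676, 0.1423, 0.0884]
tool_rot: [-0.707, -0.009, 0.008, 0.707]
contact_force: [0.0, 0.1, -2.1]
grip_width: 0.0398
```

Request:
drive_tool --targets "-0.7 1 0 0 1; 0 0 0 0 1; 0 1 0 0 1; 0 0 0 0 1; 0 0.5 0 0 1; 0 0 0 0 1; 0 0 0 0 1; 0 0 0 0 1"

```text
time_s: 31.85
eef_pos: [0.5669, 0.1423, 0.0859]
tool_rot: [0.707, 0.009, -0.008, -0.707]
contact_force: [0.8, -0.4, -2.4]
grip_width: 0.0396
```

Request:
drive_tool --targets "0 0.5 0 0 1; 0 0 0 0 1; 0 0.5 0 0 1; 0 0 0 0 1; 0 0 0 0 1; 0 0 0 0 1; 0 0 0 0 1; 0 0 0 0 1"

```text
time_s: 32.52
eef_pos: [0.5669, 0.1423, 0.085]
tool_rot: [0.707, 0.009, -0.008, -0.707]
contact_force: [0.9, 0.7, -1.1]
grip_width: 0.0398
```

Request:
drive_tool --targets "0 0.5 0 0 1; 0 0 0 0 1; 0 0.3 0 0 1; 0 0 0 0 1; 0 0 0 0 1; 0 0 0 0 1; 0 0 0 0 1; 0 0 0 0 1"

```text
time_s: 33.18
eef_pos: [0.567, 0.1423, 0.0842]
tool_rot: [-0.707, -0.009, 0.008, 0.707]
contact_force: [-1.0, -0.4, 1.2]
grip_width: 0.0394
```

Request:
drive_tool --targets "0 0 0 0 -0.3; 0 0 0 0 -0.3; 0 0 0 0 -0.5; 0 0 0 0 -0.5; 0 0 0 0 -0.5; 0 -8 0 0 -0.5; 0 -20 0 0 -0.5; 0 -30 0 0 -0.5"

```text
time_s: 33.85
eef_pos: [0.5645, 0.1419, 0.1399]
tool_rot: [0.707, 0.006, -0.011, -0.707]
contact_force: [-0.2, 0.1, 0.8]
grip_width: 0.0641
```

Request:
drive_tool --targets "0 -35 0 0 -0.5; 0 -30 0 0 -0.5; -10 -15 -25 0 -0.5; -10 0 -30 0 -0.5; -10 0 -30 0 -0.5; -10 0 -20 0 -0.5; 0 0 0 0 -0.5; 0 0 0 0 -0.5"

```text
time_s: 34.52
eef_pos: [0.5293, 0.0354, 0.223]
tool_rot: [-0.707, -0.008, 0.007, 0.707]
contact_force: [1.0, 0.8, 0.1]
grip_width: 0.0638
```

```bash
python3 - <<'E'
from wh import *
o=get_obs();s=snapshot("wrist");sd=snapshot("side");print(o["time_s"],o["eef_pos"],o["contact_force"])
im=s["img"]
for c in blobs(im,(12,40,90),(26,110,255),(200,50,450,330),300)[:2]:
    print(cv2.boundingRect(c)); W=np.float32([rayw(s,o,p[0],.115)[:2]*1000 for p in c]);print(cv2.minAreaRect(W))
cv2.imwrite("pics/w8.png",np.hstack([im[:420,150:520],cv2.resize(sd["img"][140:280,240:380],(420,420))]))
pickle.dump((o,s),open("w8.pkl","wb"))
E
```

```text
34.5167 [0.52934821 0.03544587 0.22298052] [1.03460127 0.76658264 0.14094403]
(332, 50, 75, 80)
((564.0490112304688, 132.9901580810547), (48.06130599975586, 49.0585823059082), 1.251000165939331)
```

View pics/w8.png

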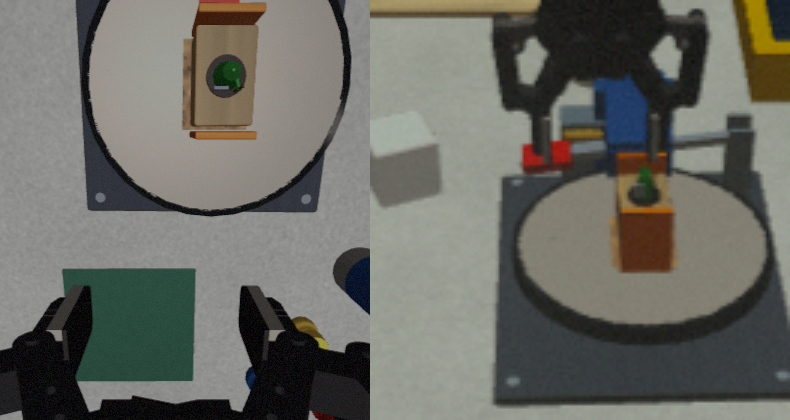

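Block stands upright between the cheeks, figure clean; measure its centring.

```bash
python3 - <<'E'
from wh import *
o,s=pickle.load(open("w8.pkl","rb"))
P=np.array([rayw(s,o,p,.115)[:2]*1000 for p in ((344,25),(408,25),(403,126),(343,126))]);print(P.round(1),P.mean(0))
f=lambda p,z:(rayw(s,o,p,z)*1000).round(1)
print("cheek -y top inner",f((372,132),.13),"+y top inner",f((376,12),.13), f((346,132),.13)[0],f((406,132),.13)[0], "x ends +y",f((349,5),.13)[0],f((414,5),.13)[0])
m=s["img"][:170];r=blobs(m,(8,150,140),(20,255,255),(300,125,450,145),30)[0];b=cv2.boundingRect(r);print(b,f((b[0],b[1]+3),.13),f((b[0]+b[2],b[1]+3),.13),f((0,b[1]),.13)[1])
E
```

```text
[[546.2 171.5]
 [586.9 172.4]
 [589.5 111. ]
 [548.3 110.1]] [567.71127938 141.23601391]
cheek -y top inner [566.1 106.6 130. ] +y top inner [563.8 174.9 130. ] 549.2 588.2 x ends +y 547.6 586.0
(346, 132, 60, 7) [549.3 104.4 130. ] [588.3 105.2 130. ] 101.4
```

```bash
python3 -c "
from rig import *
print(get_obs()['contact_force'],get_obs()['time_s']);arm.close_job()"
```

```text
[ 0.05012301 -0.17469869 -0.15000033] 34.6167
the job is handed in; nothing more can be done
```

The turntable is locked, the green figure's block stands between the orange cheeks, and the job was handed in at 34.6 s of the 72 s allowed.

- **Lever:** I pressed it to its stop, about 10 N at the finger. It stayed down in the pictures taken afterwards.
- **Disc:** I braked it with a light touch of about 2 N, in three short steps, and held the hole under the pin. After letting go it had centred itself at 1.45° and stayed still. The red stem no longer showed above the blue head, which I took as the pin fully home. I could not read the pin's depth directly.
- **Block:** I took it from the rack by its short faces, put it down on the green mat, took it again by its long faces and lowered it until it just touched the disc.

In the last check, the block's centre measured (567.7, 141.2) mm against (567.8, 140.8) mm for the middle of the cheeks. It is upright and nearly square to them, the arm was clear, and the force reading was near zero. My last views showed nothing else moved, though the rack was not checked again at the end. The top camera read about 3 mm lower in x than the wrist camera, so I placed the block by the wrist camera.

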